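# Find the release notch of the insole clamp and hold it open

## Task

Put shut fingertips on top of the insole clamp's dark front rail, right beside the guide block at the robot's left, and stroke along the rail to the right, staying in touch with it, until they find the notch. Press down the key inside the notch as far as it goes, and finish while still holding it down, so that the clamp bar stays raised. Do not touch the clamp bar, and leave everything else on the bench where it is.

Things in the scene. Friction and masses are not known exactly. Their poses are not given: they have to be found in the camera images.
- sole_clamp: Fixed insole clamp: grey base 250 mm (x) by 310 mm (y), 36 mm tall; behind, a white block (top 48 mm up), a black insole and a clamp bar. Origin: centre of the underside. At yaw 0 x points away from the robot, y to its left; yaw within 0.3 rad. A dark steel rail (x = -119 to -75 mm, top 60 mm up) runs along the front, through two grey guide blocks (y = +-140 mm, 30 mm wide, 72 mm tall)
- rail_left (a point): point on the rail's flat top, 60 mm above the table, at the inner face of the left guide block (clamp frame x = -102, y = +125 mm). The rail sticks out past both blocks and stays put when stroked or pressed. The fingers' place on it is judged midway between them: keep them shut
- rail_right (a point): the same at the inner face of the right guide block (x = -102, y = -125 mm); stroke along the line rail_left to rail_right. On it is one notch, elsewhere every time, its centre 105 to 215 mm from rail_left: 46 mm long in y, x = -119 to -83 mm, open above and in front, walled at both ends and behind. Shut fingers pointing down fit in
- release_key (a joint): The release key, a dark steel bar 32 mm wide hidden inside the rail, bare only at the bottom of the notch, its top 10 mm below the rail's top. Value: metres pressed down, 0 at rest, 0.008 at its stop. Sprung: starts to move at about 4 N, reaches its stop at about 8 to 10 N, springs back when let go
- clamp_bar: Steel bar over the insole, 204 mm long in y, linked to the key: tips up by about 0.34 rad (front edge to about 95 mm above the table) when the key is fully down. Origin: its hinge, at x = +105 mm, 64 mm up in the clamp's frame; the bar lies 67 to 89 mm in front of it. Not to be touched
- hammer: Bystander, leave alone: hammer with a wooden handle, 240 mm long, lying on the stone slab. Origin: middle of the handle's underside or thereabouts
- punch: Bystander, leave alone: steel hollow punch, 60 mm tall, 20 mm across, standing on the white block at its far right corner. Origin: centre of underside
- rivet_tin: Bystander, leave alone: round closed aluminium tin, 52 mm across, 34 mm tall, in front of the clamp. Origin: centre of underside
- tape_roll: Bystander, leave alone: black roll of tape lying flat, 100 mm across, 25 mm tall, left and near the robot. Origin: centre of underside
- finish_jar: Bystander, leave alone: amber jar with white cap, 60 mm across, 85 mm tall, on the stone slab at the left. Origin: centre of underside
- basket: Bystander, leave alone: green plastic basket, 200 x 260 mm, 100 mm tall, to the right. Origin: centre of underside
- awl: Bystander, leave alone: awl with dark wooden handle, 170 mm long, lying right and near the robot. Origin: middle of the handle's underside or thereabouts

How it is judged:
By the outcome, as a careful person would: the job done as asked, in the order asked, and still so for the second after the job is handed in, while the arm keeps its last pose, push and grip.
It also fails if it takes over 54 s, if anything falls off the work surface, if the arm or the gripper's body presses on something with over 40 N, if the wrist force passes 120 N, or if a joint passes its speed limit or range.

## Robot

A 6-joint arm with a two-finger parallel gripper is mounted at the origin on the work surface. World frame = base frame: x ahead of the robot, y to its left, z up, the work surface at z = 0. Lengths are in m, angles in rad, forces in N, time in s.
With the tool pointing down it reaches from about 0.3 to 1 m from the base axis. Payload 5.1 kg.
Tool frame: the origin (TCP) lies at the very end of the fingers, on their centre line; the grasp point (between the pads) lies 19 mm behind it; x points along the fingers, y is the direction in which the jaws open and shut, and the axes are right-handed (so a half turn about x gives the same grasp; the last joint's range is limited). The gripper opens to 95 mm and grips with 3 to 60 N. Pads are 20 mm wide; open, the fingers measure 119 mm over their backs; the gripper's body (75 mm by 180 mm) begins 59 mm behind the grasp point.
Start: joints at [-1.315, 0.124, 1.65, -0, 1.367, -0.083], TCP at [0.216, -0.613, 0.215] pointing down, gripper open.
Joint ranges: [-2.61, 2.61], [-1.02, 2.33], [0.03, 2.71], [-1.35, 4.49], [0.32, 2.68], [-2.91, 2.91]. Speed limits (rad/s): [2.57, 2.57, 3.14, 3.14, 3.14, 3.14].

## Interface

Orientations are given as a unit quaternion [w, x, y, z].
In Python, from station import ctrl gives the robot as it stands. Calls block until the motion is done:
- ctrl.move_pose(position, orientation): joint-space move of the TCP to a pose.
- ctrl.move_linear(position, rate=0.15, attitude=None): straight line of the TCP; attitude=None keeps the orientation; rate is the mean speed in m/s.
- ctrl.movej(angles): joint-space move.
- ctrl.grip(opening, f_grip=None): finger opening in m; f_grip is the grip in N (None keeps the last); returns when the fingers have stopped.
- ctrl.wait(seconds).
- ctrl.solve_ik(position, orientation): joint angles nearest the present ones, or None.
- ctrl.get_state(): the state.
- ctrl.camera(name): name is "side" or "top"; returns a dict with "pixels" (420x560x3 uint8, blue, green, red), "fx", "fy", "cx", "cy" (pixels), "k1" (the pictures are not rectified: a ray, as slopes to the right and down, at radius r is drawn at 1 + k1 r^2 times it, then the intrinsics apply), "origin" and "attitude" of the camera in the world. Camera axes: x right, y down, z forward; pixel columns grow to the right and rows downward; lengths in m; the calibration is good to about 2 mm. A picture is of the moment at which its call begins. There is no depth.
A pose or a line that the arm cannot do raises ctrl.MotionError and nothing moves.
- ctrl.finish_job(): hands the job in, once; it reports no verdict.
The state is a dict: "time_s": time; "joint_pos": joint angles; "dq": joint speeds; "effort": joint torques, N m; "eef_pos": TCP position; "eef_rot": TCP orientation; "force": force on the tool from outside, world axes, zero at the start; "wrist_torque": the same for the moment, N m; "gripper_width": finger opening in m.
Only numpy, scipy, OpenCV 4.12 (cv2) and the standard library are available. Lean on these libraries where they do the work, as an engineer would, in place of code of your own. Each camera call takes 0.05 s, during which the arm holds its last target.

## Working session

There is one attempt and no reset: what is moved stays moved. The work goes in short steps, each a Python script; the robot and the scene stay as the last script left them, time stands still between calls to the robot, and variables do not carry over. Pictures are saved under pics/ and viewed, and the job is handed in when it is done.

```bash
mkdir -p pics; ls
python3 - <<'E'
from station import ctrl
import cv2
for n in ("side","top"):
    c=ctrl.camera(n); cv2.imwrite(f"pics/{n}0.png",c["pixels"])
    print(n,{k:v for k,v in c.items() if k!="pixels"})
s=ctrl.get_state();print(s)
E
```

```text
pics
side {'fx': 386.07188218433953, 'fy': 386.07188218433953, 'cx': 279.68847329394725, 'cy': 210.7863003899039, 'k1': -0.02013014557647938, 'origin': array([ 0.20892765, -1.07406471,  0.85794831]), 'attitude': array([-0.46125074,  0.87743439, -0.11391583,  0.0661802 ])}
top {'fx': 398.4494044339557, 'fy': 398.4494044339557, 'cx': 275.4278747955459, 'cy': 210.36104457052315, 'k1': -0.0037727009369909305, 'origin': array([0.24797307, 0.01157962, 1.3922914 ]), 'attitude': array([-0.07051255,  0.70530305, -0.70180321,  0.07104815])}
{'time_s': 0.1, 'joint_pos': array([-1.31462539e+00,  1.24430525e-01,  1.65152961e+00, -2.24989830e-05,
        1.36753468e+00, -8.26012716e-02]), 'dq': array([-0.00082403, -0.00116728, -0.0023611 ,  0.00074318,  0.00184912,
       -0.00210475]), 'effort': array([ 4.40584085e-05, -4.18878937e+01, -3.61097503e+01,  7.76117016e-02,
        4.61605063e-02, -6.52504764e-05]), 'eef_pos': array([ 0.2158299 , -0.61249607,  0.21352068]), 'eef_rot': array([-0.11853436, -0.69692034, -0.11987298,  0.69705245]), 'force': array([0.39784842, 0.24705608, 0.69120356]), 'wrist_torque': array([ 0.02883442, -0.06723297,  0.00805299]), 'gripper_width': 0.09486185353950834}
```

View pics/side0.png

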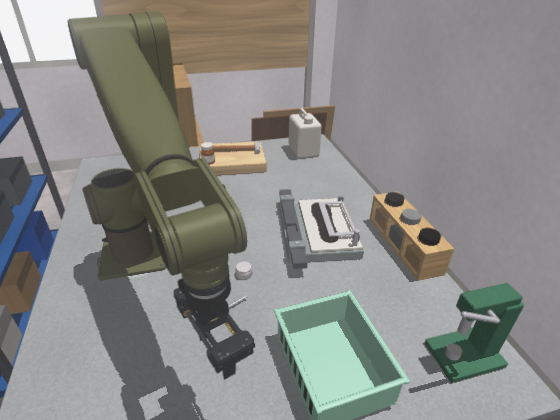

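View pics/top0.png

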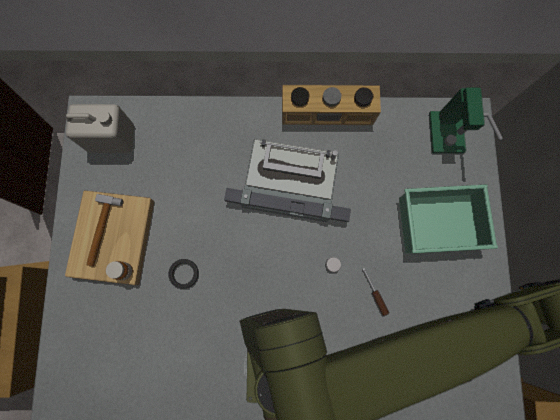

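Run:
```python
import cv2
a=cv2.imread("pics/top0.png")[130:230,215:360]
cv2.imwrite("pics/t0z.png",cv2.resize(a,None,fx=5.5,fy=5.5,interpolation=cv2.INTER_CUBIC))
a=cv2.imread("pics/side0.png")[180:275,265:375]
cv2.imwrite("pics/s0z.png",cv2.resize(a,None,fx=6,fy=6,interpolation=cv2.INTER_CUBIC))
```

```text
(no output)
```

View pics/t0z.png

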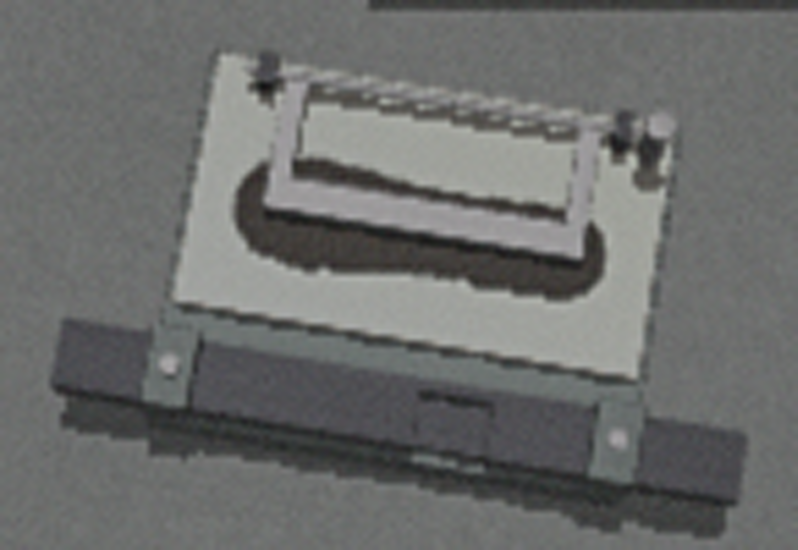

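View pics/s0z.png

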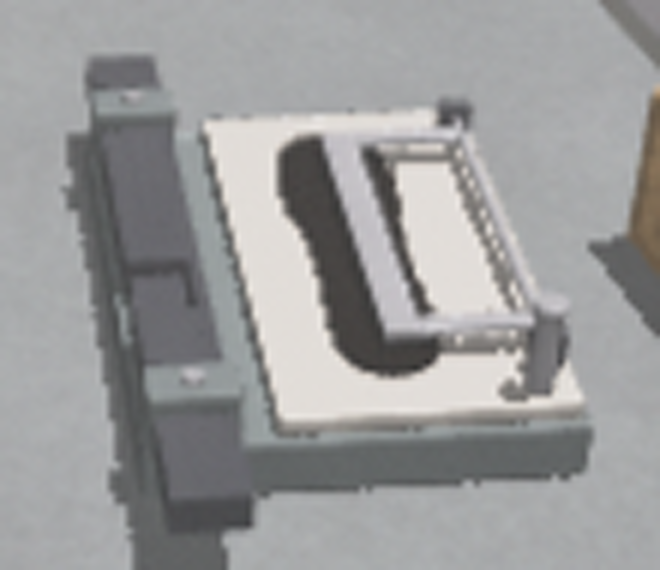

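Top zoom: rail from (52–65, 318–388) to (745, 432–503); guide screws at (170,364) and (618,438); notch at X≈415–492. Next I fit the clamp pose.

```bash
cat > h.py <<'E'
import numpy as np, cv2
from scipy.spatial.transform import Rotation as R
from scipy.optimize import least_squares
CAL={'side':dict(f=386.07188218433953,cx=279.68847329394725,cy=210.7863003899039,k1=-0.02013014557647938,o=[ 0.20892765,-1.07406471,0.85794831],q=[-0.46125074,0.87743439,-0.11391583,0.0661802]),
'top':dict(f=398.4494044339557,cx=275.4278747955459,cy=210.36104457052315,k1=-0.0037727009369909305,o=[0.24797307,0.01157962,1.3922914],q=[-0.07051255,0.70530305,-0.70180321,0.07104815])}
def rot(q): return R.from_quat([q[1],q[2],q[3],q[0]])
def proj(n,P):
    c=CAL[n]; p=rot(c['q']).inv().apply(np.atleast_2d(P)-np.array(c['o']))
    s=p[:,:2]/p[:,2:]; r2=(s**2).sum(1,keepdims=True); s=s*(1+c['k1']*r2)
    return s*c['f']+[c['cx'],c['cy']]
def unproj(n,uv,z):
    c=CAL[n]; s0=(np.atleast_2d(uv)-[c['cx'],c['cy']])/c['f']; s=s0.copy()
    for _ in range(10): s=s0/(1+c['k1']*(s**2).sum(1,keepdims=True))
    d=rot(c['q']).apply(np.c_[s,np.ones(len(s))]); o=np.array(c['o'])
    return o+d*((z-o[2])/d[:,2:])
def w(pose,P):
    x,y,a=pose; P=np.atleast_2d(P); c,s=np.cos(a),np.sin(a)
    return np.c_[x+c*P[:,0]-s*P[:,1],y+s*P[:,0]+c*P[:,1],P[:,2]]
E
python3 - <<'E'
from h import *
zt=lambda X,Y:((X+.5)/5.5-.5+215,(Y+.5)/5.5-.5+130)
zs=lambda X,Y:((X+.5)/6-.5+265,(Y+.5)/6-.5+180)
# (cam, pixel, xc or None-> 'sx', yc or 'end', z)
def pts(p):
    sx,L=p[3],p[4]
    return [('top',zt(170,362),(sx,.140,.074)),('top',zt(618,437),(sx,-.140,.074)),
     ('top',zt(65,320),(-.075,L,.06)),('top',zt(745,432),(-.075,-L,.06)),
     ('top',zt(52,385),(-.119,L,.06)),('top',zt(737,497),(-.119,-L,.06)),
     ('side',zs(133,97),(sx,.140,.074)),('side',zs(193,376),(sx,-.140,.074)),
     ('side',zs(105,135),(-.119,.125,.06)),('side',zs(180,135),(-.075,.125,.06)),
     ('side',zs(170,500),(-.119,-L,.06)),('side',zs(251,495),(-.075,-L,.06))]
def res(p,only=None):
    r=[]
    for c,uv,P in pts(p):
        if only and c!=only: continue
        r.append(proj(c,w(p[:3],P))[0]-uv)
    return np.ravel(r)
for o in (None,'top','side'):
    s=least_squares(res,[.6,0,-.15,-.097,.21],args=(o,),loss='soft_l1')
    print(o,s.x.round(4)); print(res(s.x,o).reshape(-1,2).round(1).tolist())
    P=s.x[:3]
    print('RL',w(P,(-.102,.125,.06)).round(4),'RR',w(P,(-.102,-.125,.06)).round(4))
    for X,Y in((417,395),(492,405),(413,452),(487,463)):
        q=unproj('top',[zt(X,Y)],.06)[0]-[P[0],P[1],0]; print('notch local',R.from_euler('z',-P[2]).apply(q).round(4))
E
```

```text
None [ 0.639  -0.0427 -0.1663 -0.0966  0.2152]
[[0.6, 0.1], [0.6, 0.2], [-0.3, -0.9], [-0.4, -0.4], [-0.4, -0.5], [-0.6, 0.2], [0.2, 0.9], [0.1, 1.2], [-0.7, 0.1], [-1.6, -0.4], [-0.2, 0.0], [0.5, 0.0]]
RL [[0.5591 0.0974 0.06  ]] RR [[ 0.5177 -0.1491  0.06  ]]
notch local [-0.0879 -0.0119  0.06  ]
notch local [-0.0862 -0.059   0.06  ]
notch local [-0.124  -0.0154  0.06  ]
notch local [-0.1231 -0.0617  0.06  ]
top [ 0.6379 -0.0427 -0.1621 -0.0951  0.2152]
[[0.7, 0.2], [0.8, -0.0], [-0.3, -0.3], [-0.2, -0.4], [-0.4, 0.1], [-0.4, 0.3]]
RL [[0.5574 0.0971 0.06  ]] RR [[ 0.517  -0.1496  0.06  ]]
notch local [-0.0868 -0.0114  0.06  ]
notch local [-0.0853 -0.0585  0.06  ]
notch local [-0.123  -0.0147  0.06  ]
notch local [-0.1222 -0.061   0.06  ]
side [ 0.6416 -0.0412 -0.1763 -0.0987  0.2179]
[[0.5, 0.5], [-0.4, 0.6], [0.2, -0.4], [-0.8, -0.9], [-0.2, -0.1], [0.6, 0.0]]
RL [[0.5631 0.0998 0.06  ]] RR [[ 0.5192 -0.1464  0.06  ]]
notch local [-0.09   -0.0148  0.06  ]
notch local [-0.0879 -0.0618  0.06  ]
notch local [-0.1262 -0.0186  0.06  ]
notch local [-0.1247 -0.0649  0.06  ]
```

```bash
cat >> h.py <<'E'
POSE=(.638,-.0425,-.165)
A=POSE[2]
def railpt(d,z=.06): return w(POSE,(-.102,.125-d,z))[0]
yd=np.array([-np.sin(A),np.cos(A),0])
def quat(sg):
    x=np.array([0,0,-1.]); y=sg*yd; q=R.from_matrix(np.c_[x,y,np.cross(x,y)]).as_quat(); return q[[3,0,1,2]]
E
python3 - <<'E'
from h import *
from station import ctrl
s=ctrl.get_state(); print(rot(s['eef_rot']).as_matrix().round(2).tolist())
p=railpt(18,); p=railpt(.018,.12)
for sg in(1,-1): print(sg,ctrl.solve_ik(p,quat(sg)))
best=min((1,-1),key=lambda g:abs(ctrl.solve_ik(p,quat(g))[5]))
print(best)
ctrl.grip(0.0,40)
p[2]=.2; ctrl.move_pose(p,quat(best))
p[2]=.1; ctrl.move_linear(p,rate=.1)
ctrl.wait(.3)
s=ctrl.get_state(); print(s['time_s'],p,s['eef_pos'],s['force'],s['wrist_torque'],s['gripper_width'])
for n in ("side","top"):
    c=ctrl.camera(n)["pixels"]; cv2.imwrite(f"pics/{n}1.png",c)
    a=c[150:275,235:385] if n=="side" else c[110:230,205:360]
    cv2.imwrite(f"pics/{n}1z.png",cv2.resize(a,None,fx=4.5,fy=4.5,interpolation=cv2.INTER_CUBIC))
E
```

```text
[[-0.0, 0.33, -0.94], [0.0, -0.94, -0.33], [-1.0, -0.0, -0.0]]
1 [ 4.70696021e-02  6.31257174e-03  1.93842049e+00 -4.44089210e-16
  1.19685959e+00 -1.35872672e+00]
-1 [ 4.70696021e-02  6.31257174e-03  1.93842049e+00 -4.44089210e-16
  1.19685959e+00  1.78286593e+00]
1
5.7917 [0.55496033 0.0798005  0.1       ] [0.55522331 0.07983245 0.10048223] [-0.13324733  0.6546442   0.20531394] [ 0.13492014 -0.15773984  0.02806132] 0.0006404459141025411
```

View pics/side1z.png

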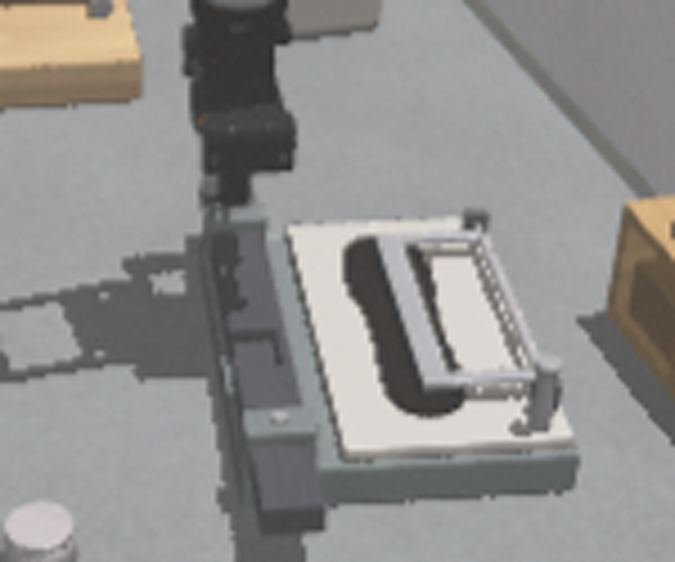

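View pics/top1z.png

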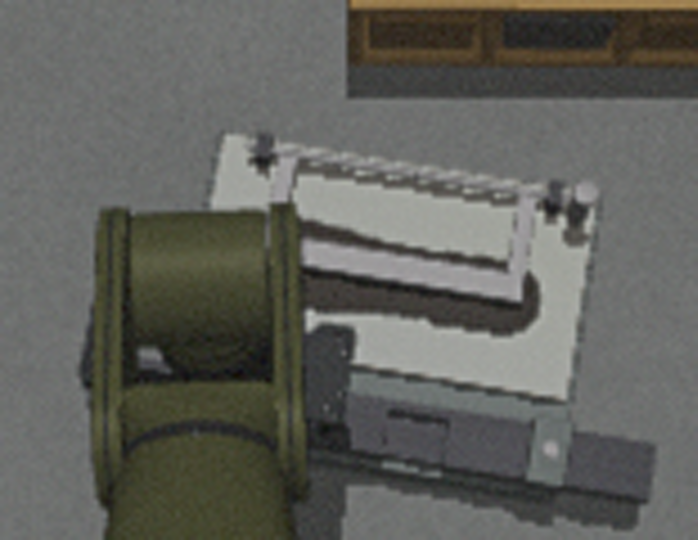

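The side view shows the shut fingers above the rail at zoom ≈(235,195), just this side of the left block. The notch is at zoom (235–280, 335–365). Now I'll lower until contact.

Run:
```python
from h import *
from station import ctrl
b=ctrl.get_state()['force'][2]
p=railpt(.018,.066); ctrl.move_linear(p,rate=.05)
while p[2]>.054:
    p[2]-=.0007; ctrl.move_linear(p,rate=.02)
    s=ctrl.get_state(); print(round(s['time_s'],2),p[2].round(4),s['eef_pos'].round(4),s['force'].round(2))
    if s['force'][2]-b>2: break
ctrl.wait(.2);s=ctrl.get_state(); print(s['time_s'],s['eef_pos'].round(4),s['force'].round(2))
```

```text
6.97 0.0653 [0.5552 0.0798 0.0656] [ 1.31 -0.54  0.86]
7.22 0.0646 [0.555  0.0798 0.0646] [ 0.58  0.39 -1.3 ]
7.47 0.0639 [0.5549 0.0798 0.0638] [-0.2   0.2  -0.21]
7.72 0.0632 [0.5549 0.0798 0.0631] [0.07 0.63 0.22]
7.97 0.0625 [0.5549 0.0798 0.0624] [-0.15  0.24  1.28]
8.22 0.0618 [0.5549 0.0798 0.0617] [ 0.33 -0.81 -0.16]
8.47 0.0611 [0.5549 0.0798 0.061 ] [-0.78 -0.46 -0.04]
8.72 0.0604 [0.5549 0.0798 0.0604] [-0.2   0.1  -0.23]
8.97 0.0597 [0.5551 0.0798 0.0603] [-2.21 -1.07  5.02]
9.175 [0.555  0.0798 0.0603] [-3.11  1.21  5.32]
```

Run:
```python
from h import *
from station import ctrl
z=.0595; d=.018; found=False
while d<.215:
    d+=.006 if d<.135 else .003
    ctrl.move_linear(railpt(d,z),rate=.03)
    s=ctrl.get_state(); f=s['force']; ze=s['eef_pos'][2]
    print(round(s['time_s'],2),round(d,3),round(z,4),ze.round(4),f.round(1))
    if f[2]<2 and (ze<.0599 or f[2]<1.2):
        ctrl.wait(.1); s=ctrl.get_state(); print('chk',s['eef_pos'].round(4),s['force'].round(1))
        if s['force'][2]<1.5 : found=True;break
    if f[2]<4: z-=.0002
    elif f[2]>8: z+=.0002
print(found,d)
```

```text
9.53 0.024 0.0595 0.0603 [0.  1.8 4.2]
9.88 0.03 0.0595 0.0603 [0.3 0.8 5.6]
10.22 0.036 0.0595 0.0603 [0.5 1.2 6.1]
10.57 0.042 0.0595 0.0602 [0.5 2.  4.7]
10.93 0.048 0.0595 0.0603 [0.7 1.7 5. ]
11.28 0.054 0.0595 0.0602 [-0.   2.2  5.5]
11.62 0.06 0.0595 0.0603 [1.  1.9 6.7]
11.97 0.066 0.0595 0.0603 [0.9 2.6 6.5]
12.32 0.072 0.0595 0.0603 [0.6 2.  5.9]
12.68 0.078 0.0595 0.0603 [1.5 2.7 6.4]
13.03 0.084 0.0595 0.0603 [1.6 1.7 5.7]
13.38 0.09 0.0595 0.0603 [0.7 2.3 5.7]
13.72 0.096 0.0595 0.0603 [0.9 1.7 5.8]
14.07 0.102 0.0595 0.0603 [0.2 2.4 6.3]
14.43 0.108 0.0595 0.0602 [0.2 1.9 6. ]
14.78 0.114 0.0595 0.0603 [1.3 2.4 6.5]
15.12 0.12 0.0595 0.0602 [0.2 1.7 6.2]
15.47 0.126 0.0595 0.0603 [0.8 3.2 5.9]
15.82 0.132 0.0595 0.0603 [1.4 3.3 6.5]
16.18 0.138 0.0595 0.0602 [1.2 2.5 5.7]
16.43 0.141 0.0595 0.0602 [0.3 1.5 6.1]
16.68 0.144 0.0595 0.0584 [-0.5  0.4 -0.4]
chk [ 0.5333 -0.0447  0.0585] [ 0.9 -0.5  0.4]
True 0.14400000000000004
```

Run:
```python
from h import *
from station import ctrl
def st(t=''):
    s=ctrl.get_state(); print(t,round(s['time_s'],2),s['eef_pos'].round(4),s['force'].round(1)); return s
for d,z in((.148,.059),(.153,.0585),(.158,.058)):
    ctrl.move_linear(railpt(d,z),rate=.03); s=st(d)
for z in np.arange(.0565,.0478,-.0015):
    ctrl.move_linear(railpt(.158,z),rate=.02); s=st(z.round(4))
    if s['force'][2]>3: break
```

```text
0.148 17.06 [ 0.5334 -0.0487  0.0588] [0.1 0.5 0.7]
0.153 17.38 [ 0.5328 -0.0536  0.0585] [-0.1  0.  -0.5]
0.158 17.69 [ 0.5319 -0.0585  0.058 ] [-0.3 -0.8 -0. ]
0.0565 17.94 [ 0.5318 -0.0582  0.0563] [ 0.7 -0.3  0.2]
0.055 18.19 [ 0.5318 -0.0582  0.0548] [-1.2 -0.1 -0.4]
0.0535 18.44 [ 0.5319 -0.0583  0.0534] [-0.   0.3 -0.3]
0.052 18.69 [ 0.5318 -0.0583  0.0518] [-0.5  0.7  0. ]
0.0505 18.94 [ 0.5319 -0.0583  0.0504] [-0.6  0.   0. ]
0.049 19.19 [ 0.5321 -0.0583  0.0496] [-2.1  0.9  4. ]
```

Fingers are inside the notch and touching the key about 10 mm below the rail top. Now I'll press it.

Run:
```python
from h import *
from station import ctrl
def st(t=''):
    s=ctrl.get_state(); print(t,round(s['time_s'],2),s['eef_pos'].round(4),s['force'].round(1)); return s
z=.049
while z>.0365:
    z-=.001
    ctrl.move_linear(railpt(.158,z),rate=.02); s=st(round(z,4))
    if s['force'][2]>18: break
ctrl.wait(.3); st('hold')
for n in ("side","top"):
    c=ctrl.camera(n)["pixels"]; cv2.imwrite(f"pics/{n}2.png",c)
    a=c[150:275,235:385] if n=="side" else c[110:230,205:360]
    cv2.imwrite(f"pics/{n}2z.png",cv2.resize(a,None,fx=4.5,fy=4.5,interpolation=cv2.INTER_CUBIC))
```

```text
0.048 19.44 [ 0.5321 -0.0583  0.0485] [-2.7  0.7  4.5]
0.047 19.69 [ 0.5321 -0.0583  0.0476] [-2.1 -0.2  6.4]
0.046 19.94 [ 0.5321 -0.0583  0.0466] [-2.2  0.5  6.6]
0.045 20.19 [ 0.5321 -0.0583  0.0457] [-3.3  0.4  6.4]
0.044 20.44 [ 0.5321 -0.0583  0.0448] [-3.3  0.3  7. ]
0.043 20.69 [ 0.5321 -0.0583  0.0438] [-2.4  0.7  7. ]
0.042 20.94 [ 0.5321 -0.0584  0.043 ] [-3.8  0.4  7. ]
0.041 21.19 [ 0.5321 -0.0583  0.0422] [-5.3  1.1  9.1]
0.04 21.44 [ 0.5322 -0.0583  0.0422] [-7.3  2.2 15.1]
0.039 21.69 [ 0.5322 -0.0583  0.0421] [-10.2   2.   20.3]
hold 21.99 [ 0.5322 -0.0583  0.0421] [-10.2   2.8  20.2]
```

View pics/side2z.png

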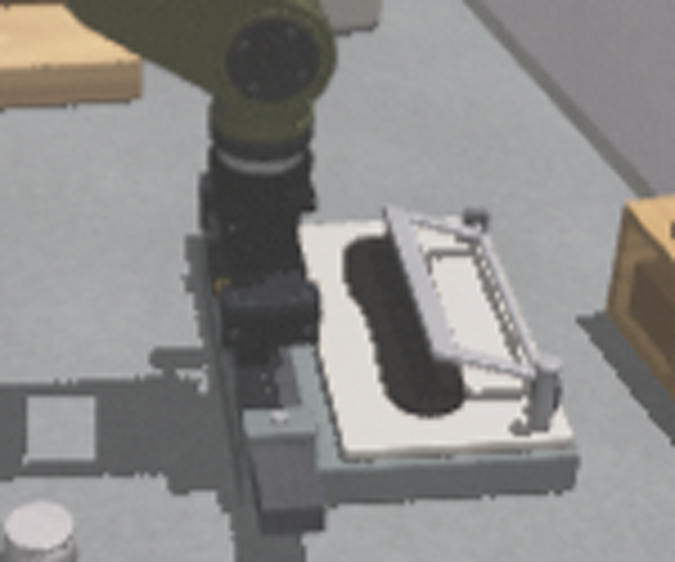

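View pics/top2.png

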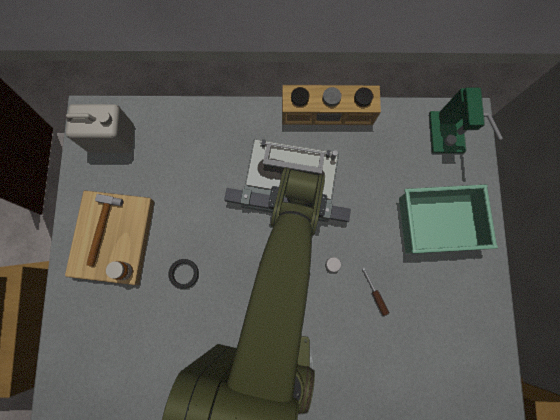

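The side view shows the clamp bar tipped up (front edge at zoom (390,210)–(440,350)), well clear of the gripper at x<320. In the top view everything else is where it was: tin (333,265), awl (375,292), tape (183,273), hammer and jar unmoved.

Run:
```python
from station import ctrl
print(ctrl.finish_job()); s=ctrl.get_state(); print(s['time_s'],s['eef_pos'],s['force'])
```

```text
the job is handed in; nothing more can be done
None
the job is handed in; nothing more can be done
```

The job is handed in at about 22 s on the robot's clock, with the shut fingers holding the key at its stop and the clamp bar raised.

- **Stroke:** I set the fingers down 18 mm from rail_left. I stroked right in 3–6 mm steps at about 4–7 N, in contact at every check. They dropped into the notch about 142 mm along.
- **Press:** I moved on to 158 mm and lowered onto the key, which I met at a height of about 50 mm. I pressed until the height stopped falling at 42.1 mm, about 8 mm of travel. The force then rose from 7–9 N to a steady 20 N, so the key was on its stop.
- **Last pictures:** The bar was tipped up and clear of the gripper. The bystanders I checked in the top view (tin, awl, tape, hammer, jar, basket) showed no movement. I did not check the punch separately.
- **Disagreement:** The drop came about 8 mm earlier than I expected from the camera estimate of the notch (centre about 162 mm) and the finger width. I pressed at 158 mm because it fitted inside the notch on either reading, and met no wall on the way in.
- **Sideways force:** At the end the wrist also read about 10 N towards the robot while pressing. I did not correct it.

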